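# Draw out the telescopic tile brush and hold it

## Robot

A 6-joint arm with a two-finger parallel gripper is mounted at the origin on the work surface. World frame = base frame: x ahead of the robot, y to its left, z up, the work surface at z = 0. Lengths are in m, angles in rad, forces in N, time in s.
With the tool pointing down it reaches from about 0.35 to 1 m from the base axis. Payload 7.1 kg.
Tool frame: the origin (TCP) lies between the finger pads; the fingertips stand 22 mm ahead of it and the grasp point (between the pads) lies 3 mm ahead of it; z points along the fingers, y is the line along which they close (so a half turn about z gives the same grasp; the last joint's range is limited). The gripper opens to 85 mm and grips with 20 to 120 N. Pads are 22 mm wide; open, the fingers measure 114 mm over their backs; the gripper's body (76 mm by 85 mm) begins 54 mm behind the grasp point. The pads swing forward as they close: fully open they stand 13 mm farther back than shut.
Start: joints at [-1.165, 0.423, 1.63, -0, 1.089, -0.019], TCP at [0.258, -0.569, 0.253] pointing down, gripper open.
Joint ranges: [-3, 3], [-0.9, 2.11], [0.09, 2.58], [-1.31, 4.45], [0.11, 2.69], [-2.54, 2.54]. Speed limits (rad/s): [2.39, 2.39, 3.01, 3.14, 3.14, 3.14].

## Interface

Orientations are given as a rotation vector (axis times angle).
In Python, from rig import manip gives the robot as it stands. The module is installed in compiled form; this text tells all that it offers. Calls block until the motion is done:
- manip.move_to(position, orientation): joint-space move of the TCP to a pose.
- manip.servo_line(position, orientation=None, rate=0.15): straight line of the TCP; orientation=None keeps the orientation; rate is the mean speed in m/s.
- manip.set_joints(angles): joint-space move.
- manip.command_gripper(opening, f_grip=None): finger opening in m; f_grip is the grip in N (None keeps the last); returns when the fingers have stopped.
- manip.hold(seconds).
- manip.solve_ik(position, orientation): joint angles nearest the present ones, or None.
- manip.camera(name): name is "scene" or "top" or "wrist"; returns a dict with "image" (384x512x3 uint8, red, green, blue), "fx", "fy", "cx", "cy" (pixels), "k1" (the pictures are not rectified: a ray, as slopes to the right and down, at radius r is drawn at 1 + k1 r^2 times it, then the intrinsics apply), "cam_to_world" (4x4, takes a point from camera to world coordinates); the wrist camera has in their place "mount" (4x4, takes a point from camera to tool coordinates, whose origin is the TCP and whose axes are the flange's). Camera axes: x right, y down, z forward; pixel columns grow to the right and rows downward; lengths in m; the calibration is good to about 2 mm. A picture is of the moment at which its call begins: read the wrist's pose just before it. There is no depth.
A pose or a line that the arm cannot do raises manip.IKError and nothing moves.
- manip.sign_off(): hands the job in; it is judged then, once.
Readings, each from a call of its own:
- manip.get_time(): time.
- manip.get_joint_positions(): joint angles.
- manip.get_joint_vel(): joint speeds.
- manip.get_tau(): joint torques, N m.
- manip.get_position(): TCP position.
- manip.get_ee_rot(): TCP orientation.
- manip.get_contact_force(): force on the tool from outside, world axes, zero at the start.
- manip.get_torque(): the same for the moment, N m.
- manip.get_width(): finger opening in m.
- manip.get_grip_force(): force on a finger pad.
Only numpy, scipy, OpenCV 4.12 (cv2) and the standard library are available. Lean on these libraries where they do the work, as an engineer would, in place of code of your own. Each camera call takes 0.05 s, during which the arm holds its last target. There are 200 camera calls.

## Task

Lengthen the telescopic tile-scrubbing brush that is clamped in its holder on the washstand: push in the release button behind the collar, then take the bare neck behind the brush head and draw it straight out, past the first stop, until it is fully out at the second stop. Finish while still holding it there, since a spring pulls it back in and I want to tighten the collar. Leave the other things on the counter where they stand.

Things in the scene. Friction and masses are not known exactly. Their poses are not given: they have to be found in the camera images.
- holder: Fixed white holder, foot 230 x 90 x 12 mm, clamping the level handle tube (30 mm across, axis 85 mm up) of a telescopic tile brush. Origin: on the counter under the axis, below the bare neck. x axis: along the tube, the way the brush pulls out; z up. Tube's rear end at x -330 mm, button at -104, ribbed collar (42 mm across) from -79 to -47 mm.
- button_top (a point): Centre of the top of the round grey release button, 22 mm across, 123 mm above the counter, 16 mm proud of its housing behind the collar. Pressed straight down against a spring (1.6 N, 4.4 N at the bottom). While up, it locks the brush. Pressed, it lets the brush spring out about 10 mm, and then stays about 4 mm down when let go.
- button (a joint): Depression of the release button in m: 0 up, 0.007 fully in; the lock lets go at 0.004.
- neck (a point): Grasp point on the axis of the bare round aluminium neck (23 mm across) between collar and brush head, 85 mm up; it moves with the brush. Locked in, it is 6 mm behind the holder's origin along x, with 41 mm of bare neck towards the collar and 37 mm towards the brush head. Room for a finger on either side of the neck.
- brush_head (a point): Centre of the brush block on the axis. Neck and white brush head in one. From the neck point along the pull: at +37 mm a round socket 38 mm across, from +58 to +114 mm the cross-wise brush block, 110 mm wide, 20 mm thick about the axis, bristles to 35 mm below the axis. It only slides along the tube, 0.35 kg in all.
- brush (a joint): How far the brush is drawn out, in m: 0 locked in, about 0.010 once released; first stop at about 0.054 (a catch, 10 to 12 N of pull to get past); second stop at 0.120 (solid end stop). A spring pulls back with 4 N at the first stop and 10 N at the second, and draws the brush in when it is let go.
- soap_pump_mid (a point): Bystander, to be left where it stands: white pump bottle of hand soap with a blue pump top, 62 mm across, 170 mm high. Point: its centre, half-way up.
- tumbler_mid (a point): Bystander, to be left where it stands: white ceramic tooth tumbler with blue spots, 78 mm across, 95 mm high. Point: its centre, half-way up.
- cream_jar_mid (a point): Bystander, to be left where it stands: squat jar with a lid, 60 mm across, 45 mm high. Point: its centre, half-way up.
- nail_brush_mid (a point): Bystander, to be left where it stands: wooden nail brush lying bristles down, 90 x 36 x 30 mm. Point: its centre, half-way up.
- soap_dish_mid (a point): Bystander, to be left where it stands: white soap dish carrying a cake of soap, one piece, 110 x 75 x 34 mm. Point: its centre, half-way up.
- cleaner_mid (a point): Bystander, to be left where it stands: plain white closed bottle, 56 mm across, 150 mm high. Point: its centre, half-way up.
- hair_brush_mid (a point): Bystander, to be left where it stands: wooden hair brush lying on its back, bristles up, 150 mm long, 45 mm wide, 25 mm high; a one-piece handle that does not extend. Point: its centre, half-way up.

How it is judged:
By the outcome, as a careful person would: the job done as asked, in the order asked, and still so for the second after the job is handed in, while the arm keeps its last pose, push and grip.
It also fails if it takes over 37 s, if anything falls off the work surface, if the arm or the gripper's body presses on something with over 40 N, if the wrist force passes 120 N, or if a joint passes its speed limit or range.

## Working session

There is one attempt and no reset: what is moved stays moved. The work goes in short steps, each a Python script; the robot and the scene stay as the last script left them, time stands still between calls to the robot, and variables do not carry over. Pictures are saved under pics/ and viewed, at most 10 in all, crops included, and the job is handed in when it is done.

```bash
mkdir -p pics && cat > h.py <<'E'
import numpy as np, cv2, json
from rig import manip
from scipy.spatial.transform import Rotation as R
def grab(name,fn=None):
    pos=np.array(manip.get_position()); rv=np.array(manip.get_ee_rot())
    c=manip.camera(name)
    if name=="wrist":
        T=np.eye(4); T[:3,:3]=R.from_rotvec(rv).as_matrix() if rv.shape==(3,) else rv; T[:3,3]=pos
        c["cam_to_world"]=T@np.array(c["mount"])
    if fn: cv2.imwrite(fn,cv2.cvtColor(c["image"],cv2.COLOR_RGB2BGR))
    return c
def ray(c,u,v):
    K=np.array([[c["fx"],0,c["cx"]],[0,c["fy"],c["cy"]],[0,0,1]],float)
    p=cv2.undistortPoints(np.array([[[u,v]]],float),K,np.array([c["k1"],0,0,0,0.]))[0,0]
    M=np.array(c["cam_to_world"]); d=M[:3,:3]@np.array([p[0],p[1],1]); return M[:3,3],d
def onz(c,u,v,z):
    o,d=ray(c,u,v); return o+d*(z-o[2])/d[2]
def proj(c,P):
    M=np.linalg.inv(np.array(c["cam_to_world"])); q=M[:3,:3]@np.array(P)+M[:3,3]; s=q[:2]/q[2]; s=s*(1+c["k1"]*(s@s))
    return np.array([c["fx"]*s[0]+c["cx"],c["fy"]*s[1]+c["cy"]])
E
python3 - <<'E'
from h import *
import pickle
for n in("scene","top"):
    c=grab(n,f"pics/{n}0.png"); pickle.dump(c,open(n+"0.pkl","wb")); print(n,c["fx"],c["k1"],np.round(c["cam_to_world"],3).tolist())
print(manip.get_time(),manip.get_ee_rot(),manip.get_width())
E
```

```text
scene 454.1582920533377 -0.13582096166979124 [[0.834, 0.386, -0.393, 1.018], [0.551, -0.564, 0.615, -0.588], [0.016, -0.73, -0.684, 0.888], [0.0, 0.0, 0.0, 1.0]]
top 421.996481652192 -0.09672515636442713 [[-0.002, -0.998, 0.061, 0.501], [-1.0, 0.001, -0.012, 0.135], [0.012, -0.061, -0.998, 1.134], [0.0, 0.0, 0.0, 1.0]]
0.1 [-3.06968218e+00 -6.61952908e-01  4.04613498e-04] 0.08570341016163074
```

View pics/top0.png

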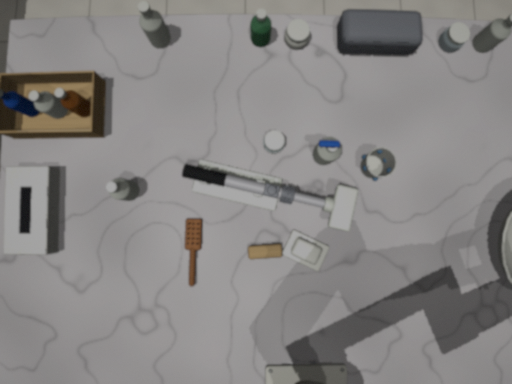

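View pics/scene0.png

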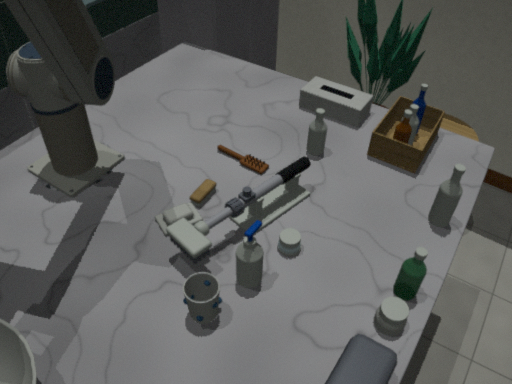

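The top view shows the brush running from its black rear grip end at about (185,172) to its white head at about (343,207), so it pulls out to the right, roughly along -y. The collar is near (287,194). The scene view confirms this, with the button near (247,190). I'll enlarge the holder area in both views.

```bash
python3 - <<'E'
import pickle
from h import *
t=pickle.load(open("top0.pkl","rb")); s=pickle.load(open("scene0.pkl","rb"))
a=cv2.resize(t["image"][155:240,175:365],None,fx=4,fy=4,interpolation=cv2.INTER_CUBIC)
b=cv2.resize(s["image"][150:260,150:315],None,fx=4,fy=4,interpolation=cv2.INTER_CUBIC)[:250]
w=max(a.shape[1],b.shape[1]); p=lambda i:np.pad(i,((0,0),(0,w-i.shape[1]),(0,0)))
cv2.imwrite("pics/z.png",cv2.cvtColor(np.vstack([p(a),p(b)]),cv2.COLOR_RGB2BGR)); print(a.shape,b.shape)
# tube/axis guess
for u,v in((185,172),(343,207)): print(onz(t,u,v,.085))
E
```

```text
(340, 760, 3) (250, 660, 3)
[0.61286337 0.31023913 0.085     ]
[ 0.52474796 -0.08456482  0.085     ]
```

View pics/z.png

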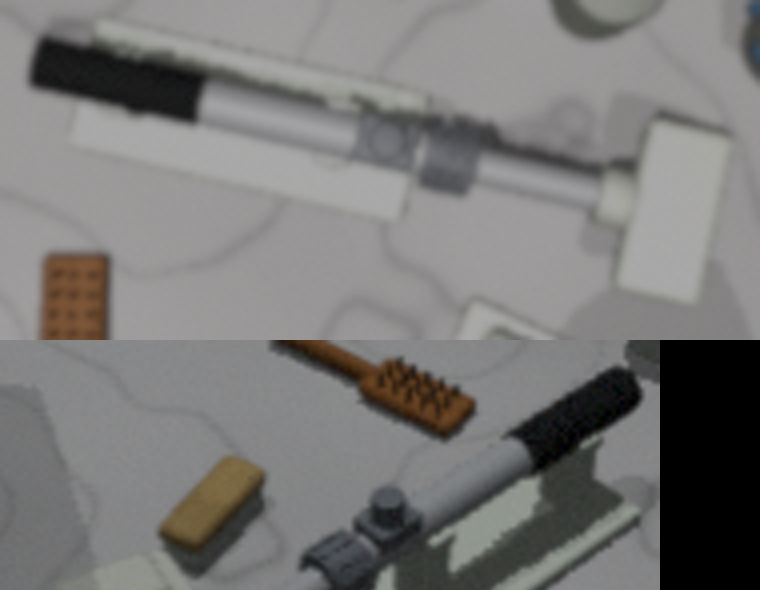

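The crop shows the button top at (388,139), the collar at (451,158), the bare neck from (483,166) to (598,192), and the head corners at (652,118), (735,133), (697,303) and (614,284). In the lower scene crop the button top is at about (388,495). I'll triangulate from these and check against the stated sizes.

```bash
python3 - <<'E'
import pickle
from h import *
t=pickle.load(open("top0.pkl","rb")); s=pickle.load(open("scene0.pkl","rb"))
f=lambda x,y,z:onz(t,175+(x+.5)/4-.5,155+(y+.5)/4-.5,z)
rear=f(35,62,.085); btn=f(388,139,.123); col=f(451,158,.085)
head=np.mean([f(*q,.095) for q in((652,118),(735,133),(697,303),(614,284))],0)
n1=f(483,166,.085);n2=f(598,192,.085)
btns=onz(s,150+(388.5)/4-.5,150+(155.5)/4-.5,.123)
print("rear",rear,"btn",btn,"scene",btns,"col",col,"head",head,n1,n2,sep="\n")
P=np.array([rear,btn,col,head,n1,n2])[:,:2]; m=P.mean(0); d=np.linalg.svd(P-m)[2][0]; d*=np.sign(d@(head-rear)[:2])
X=np.array([-330,-104,-63,80,-47,31])/1000; al=(P-m)@d; off=(P-m)@np.array([-d[1],d[0]])
print("d",d,np.degrees(np.arctan2(d[1],d[0])),"origins",al-X,"lat",off)
o=m+d*np.median(al-X); print("origin",o,"btn",o-.104*d,"neck",o-.006*d, "out neck",o+.114*d)
E
```

```text
rear
[0.61758475 0.31437021 0.085     ]
btn
[0.56662912 0.09534734 0.123     ]
scene
[0.56924906 0.09417519 0.123     ]
col
[0.55718206 0.05464335 0.085     ]
head
[ 0.52467364 -0.08323197  0.095     ]
[0.55216303 0.03469919 0.085     ]
[ 0.53580462 -0.03716307  0.085     ]
d [-0.2272626  -0.97383351] -103.13596316833419 origins [0.0720025  0.07087461 0.07166048 0.07031605 0.07622341 0.07192295] lat [-5.61063308e-05  9.73027119e-05  1.47928938e-04 -1.75949638e-04
 -2.07204757e-04  1.94029076e-04]
origin [ 0.54269063 -0.00680234] btn [0.56632594 0.09447635] neck [ 0.54405421 -0.00095934] out neck [ 0.51678269 -0.11781936]
```

```bash
cat >> h.py <<'E'
d=np.array([-0.2272626,-0.97383351,0]); o=np.array([0.54269063,-0.00680234,0])
def ori():
    best=None; q0=np.array(manip.get_joint_positions())
    for sg in(1,-1):
        y=sg*np.array([-d[1],d[0],0]); z=np.array([0,0,-1.]); rv=R.from_matrix(np.c_[np.cross(y,z),y,z]).as_rotvec()
        q=manip.solve_ik([.566,.0945,.25],rv)
        if q is not None and (best is None or abs(q[5])<best[0]): best=(abs(q[5]),rv)
    return best[1]
E
python3 - <<'E'
from h import *
rv=ori(); np.save("rv.npy",rv)
b=o-.104*d
manip.command_gripper(0.0,30)
manip.move_to([b[0],b[1],.25],rv)
manip.servo_line([b[0],b[1],.16])
print(manip.get_time(),manip.get_width(),manip.get_contact_force(),manip.get_joint_positions())
grab("wrist","pics/w1.png")
E
```

```text
4.2083 -4.46055414374984e-06 [ 0.06515754  0.39974576 -0.11383581] [ 1.44285677e-01  4.72713748e-01  1.80613776e+00 -9.77687221e-06
  8.61937281e-01  3.73833792e-01]
```

View pics/w1.png

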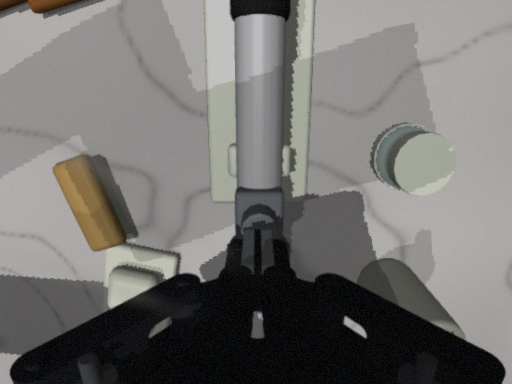

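The wrist view shows the closed fingertips centred over the button at about (260,215), in line with the tube at about (260,100). The pump bottle is off to the right at about (400,300), so I'll check its clearance from the neck. Now I'll press.

```bash
python3 - <<'E'
from h import *
import pickle
t=pickle.load(open("top0.pkl","rb"))
for n,p,z in(("pump",(329,146),.17),("tumb",(377,160),.095),("dish",(306,250),.034)):
    q=onz(t,*p,z)-o; print(n,"along",q[:2]@d[:2],"lat",q[0]*-d[1]+q[1]*d[0])
b=o-.104*d; f0=manip.get_contact_force()[2]
manip.servo_line([b[0],b[1],.147],rate=.05)
for z in np.arange(.145,.1345,-.001):
    manip.servo_line([b[0],b[1],z],rate=.03)
    F=manip.get_contact_force()[2]-f0; print(round(z,4),round(manip.get_position()[2],4),round(F,2))
    if F>6: break
manip.hold(.2)
manip.servo_line([b[0],b[1],.20],rate=.15)
print(manip.get_time()); c=grab("wrist"); c2=grab("top"); pickle.dump(c2,open("top1.pkl","wb"))
a=cv2.resize(c2["image"][155:240,175:365],None,fx=4,fy=4,interpolation=cv2.INTER_CUBIC)
cv2.imwrite("pics/t1.png",cv2.cvtColor(a,cv2.COLOR_RGB2BGR))
E
```

```text
pump along 0.0010538624808395167 lat 0.12494758571663919
tumb along 0.1367555247130446 lat 0.13382196788297748
dish along 0.01967231024744128 lat -0.1272088444610248
0.145 0.1451 0.36
0.144 0.1441 2.03
0.143 0.1431 1.8
0.142 0.142 2.68
0.141 0.141 3.02
0.14 0.14 3.16
0.139 0.139 3.38
0.138 0.1381 4.38
0.137 0.1379 12.67
7.6833
```

View pics/t1.png

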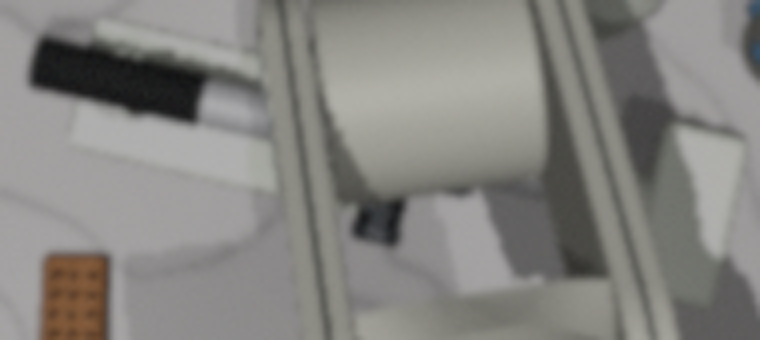

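The head's right edge has moved about 10 crop pixels along the pull, and the button bottomed at about 4.4 N, so the lock is off. Next I'll grasp the neck.

```bash
python3 - <<'E'
from h import *
rv=np.load("rv.npy"); p=o+.002*d
manip.servo_line([p[0],p[1],.20],rate=.2)
manip.command_gripper(.085)
manip.servo_line([p[0],p[1],.084],rate=.12)
f0=manip.get_contact_force(); 
manip.command_gripper(.0,90)
print(manip.get_time(),manip.get_width(),manip.get_grip_force(),f0,manip.get_contact_force(),manip.get_position())
grab("wrist","pics/w2.png")
E
```

```text
10.975 0.021085729242626337 87.76707530021667 [-1.02033352  0.67073704 -0.57107813] [ 1.81797233 -1.52683252  3.70564608] [ 0.54335181 -0.00886957  0.08461729]
```

View pics/w2.png

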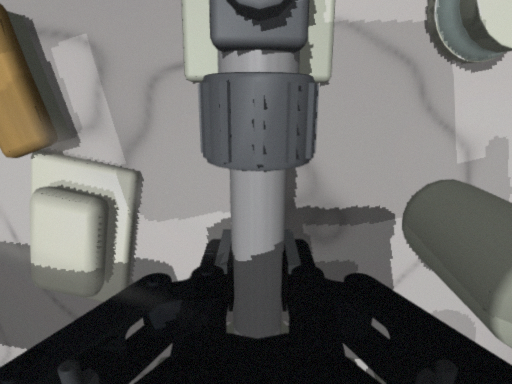

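The fingers straddle the bare neck at about (258,300), clear of the collar, which ends at about row 168, and of the pump. Now I'll pull, watching the force.

```bash
python3 - <<'E'
from h import *
s=np.array(manip.get_position()); D=d/np.linalg.norm(d); f0=np.array(manip.get_contact_force())
def go(x,r):
    manip.servo_line(list(s+x*D),rate=r); F=np.array(manip.get_contact_force())-f0
    print(round(x,4),round((np.array(manip.get_position())-s)@D,4),"pull",round(-F@D,1),"z",round(F[2],1),"w",round(manip.get_width(),4)); return -F@D
for x in(.02,.036,.042,.048,.054,.07,.09,.1): go(x,.05)
for x in np.arange(.103,.122,.002):
    if go(x,.03)>28: break
print(manip.get_time(),manip.get_grip_force())
c=grab("wrist","pics/w3.png"); import pickle; c2=grab("top"); pickle.dump(c2,open("top2.pkl","wb"))
E
```

```text
0.02 0.0206 pull 0.4 z -0.1 w 0.021
0.036 0.0362 pull 3.0 z 1.3 w 0.0204
0.042 0.042 pull 2.6 z 0.9 w 0.0209
0.048 0.0476 pull 6.6 z 0.6 w 0.0208
0.054 0.0544 pull -2.9 z 2.1 w 0.0205
0.07 0.0697 pull 5.9 z 1.7 w 0.0213
0.09 0.0894 pull 6.6 z 1.2 w 0.0208
0.1 0.0992 pull 7.4 z 0.7 w 0.0207
0.103 0.1021 pull 8.7 z 1.3 w 0.0208
0.105 0.1039 pull 8.8 z 2.2 w 0.0203
0.107 0.1059 pull 9.8 z 1.0 w 0.0207
0.109 0.1078 pull 8.7 z 1.7 w 0.0208
0.111 0.1098 pull 10.8 z 1.5 w 0.0205
0.113 0.1106 pull 18.7 z 2.0 w 0.0208
0.115 0.1107 pull 32.2 z 2.4 w 0.021
15.9583 88.2478415966034
```

View pics/w3.png

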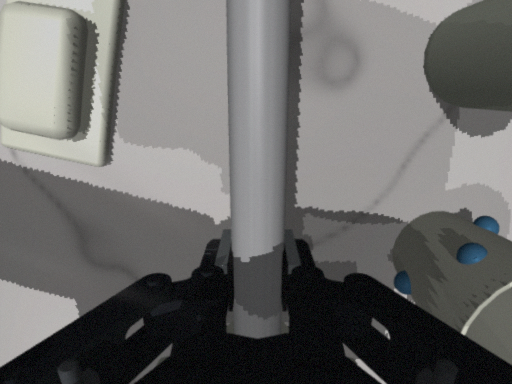

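The pull force rose sharply at 110.7 mm of travel, and 110 mm was expected, so the brush is at the second stop and the grip hasn't slipped. The wrist view shows the drawn-out neck at about (258,150) still in the fingers, with the tumbler and pump untouched. I'll ease the preload slightly, check that it holds, and hand in.

```bash
python3 - <<'E'
from h import *
D=d/np.linalg.norm(d); s=np.array([0.54335181,-0.00886957,0.08461729])
manip.servo_line(list(s+.1135*D),rate=.03)
for _ in range(3):
    manip.hold(.4); print(round((np.array(manip.get_position())-s)@D,4),-np.array(manip.get_contact_force())@D,manip.get_width(),manip.get_grip_force())
print(manip.get_time())
if (np.array(manip.get_position())-s)@D>.110: print(manip.sign_off())
E
```

```text
0.1106 21.83993426197901 0.02090388218212104 88.2653295993805
0.1106 22.29392535324004 0.02069084068476259 88.26608419418335
0.1106 20.917171713784963 0.02103936203493654 88.26589107513428
17.5083
the job is handed in; nothing more can be done
None
```

The brush is released, drawn past the first stop to the second, and still held there at about 21 N of pull; the job is handed in at 17.5 s, and the arm touched nothing else on the counter as far as the camera views and force readings show.

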